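# Stamp a tub lid: run the shuttle under the low bridge, then press the stamp

## Robot

A 6-joint arm with a two-finger parallel gripper is mounted at the origin on a cart in front of the work surface, level with it; the furniture and walls round the work are solid. World frame = base frame: x ahead of the robot, y to its left, z up, the work surface at z = 0. Lengths are in m, angles in rad, forces in N, time in s.
With the tool pointing down it reaches from about 0.275 to 0.75 m from the base axis. Payload 10.2 kg.
Tool frame: the origin (TCP) lies on the mounting face of the last link; the fingertips stand 173 mm ahead of it and the grasp point (between the pads) lies 155 mm ahead of it; z points along the fingers, y is the direction in which the jaws open and shut (so a half turn about z gives the same grasp; the last joint's range is limited). The gripper opens to 85 mm and grips with 20 to 120 N. Pads are 22 mm wide; open, the fingers measure 114 mm over their backs; the gripper's body (76 mm by 85 mm) begins 54 mm behind the grasp point. The pads swing forward as they close: fully open they stand 13 mm farther back than shut.
Start: joints at [-1.512, 0.313, 1.498, -0, 1.331, -0.223], TCP at [0.146, -0.504, 0.405] pointing down, gripper open.
Joint ranges: [-2.94, 2.94], [-0.97, 2.17], [0.19, 2.56], [-1.23, 4.37], [0.02, 3.11], [-2.88, 2.88]. Speed limits (rad/s): [2.39, 2.39, 3.01, 3.14, 3.14, 3.14].

## Interface

Orientations are given as a rotation vector (axis times angle).
In Python, from workcell import * gives the robot as it stands.
- The arm moves only by the shell command python3 -m handwheel 'ROWS' [FORCE]. ROWS is JSON, a list of rows, each a list of 7 numbers: the shift along the tool's x, y, z in cm, then the turn, a rotation vector about the tool's x, y, z in rad, then the gripper's target within -1 to 1 (fully open at 1, half-way at 0, shut at -1). A call has 1 to 10 rows; each row is the pose to reach, as a shift and turn from the pose measured when the call began, along the tool's axes at that moment; what a row does not reach only later rows make up. A row lasts 1/10 s, in which the tool goes at most 50 mm and 8.59 degrees, less where a joint would pass 70% of its speed; a pose out of reach is approached as far as the arm can. A call with a gripper value outside its range is refused whole. The fingers move at their own pace and stop on an object; FORCE is the grip in N (left out, the last holds). Time passes only in rows, so rows that repeat a pose let the fingers close. It gives the time, the measured TCP pose, the force and the opening at its end, in the units of the state.
- get_obs(): the state, without advancing time (a new reading comes with each control period).
- capture(name): name is "side" or "top"; returns a dict with "frame" (400x640x3 uint8, red, green, blue), "intrinsics" (3x3 intrinsics, pixels), "D" ([k1, k2, p1, p2, k3] as OpenCV has them; the pictures are not rectified), "R" (3x3) and "t" (3): a world point X has camera coordinates R X + t. Camera axes: x right, y down, z forward; pixel columns grow to the right and rows downward; lengths in m; the calibration is good to about 2 mm. A picture is of the moment at which its call begins. There is no depth.
- close_job(): hands the job in, once; it reports no verdict.
The state is a dict: "t": time; "joint_pos": joint angles; "dq": joint speeds; "effort": joint torques, N m; "tcp_pos": TCP position; "tool_rot": TCP orientation; "force": force on the tool from outside, world axes, zero at the start; "moment": the same for the moment, N m; "grip_width": finger opening in m.
Only numpy, scipy, OpenCV 4.12 (cv2) and the standard library are available. Lean on these libraries where they do the work, as an engineer would, in place of code of your own. Each camera call takes 0.05 s, during which the arm holds its last target. There are 200 camera calls.

## Task

Mark the lid that lies in the shuttle: slide the shuttle into the channel of the hand stamp and push it on under the low bridge until the sprung catch at the far end has caught its nose and it stays in by itself, never forcing it or ramming the stop (not over 25 N). Then press the stamp's knob fully down onto the lid for about a second, let it come up again and let go of everything; leave the shuttle caught, and the small bottle and the tub beside the stamp where they stand.

Things in the scene. Friction and masses are not known exactly. Their poses are not given: they have to be found in the camera images.
- stamper: Grey hand stamp on a fixed plywood board 570 x 200 x 10 mm (10 mm above the table). Origin on the board under the stamp's axis; x runs along the channel, the way the shuttle is pushed in, z up; heights below are over the board. Steel rails 18 mm high, inner faces at y = +-57.5 mm, from x = -95 to +195 mm; bridge over x = +-28 mm, 120 mm high, feet to y = +-98 mm.
- mouth (a point): Middle of the channel's flared mouth, on the board, at x = -123 mm of the stamper. The flares' inner faces stand about 74 mm to either side here and narrow to the rails' 57.5 mm over the next 30 mm.
- bridge (a point): Under the bridge's front edge, mid-channel, at the underside of its steel roof plate: 23.5 mm above the board, x = -28 mm of the stamper. The shuttle with its lid passes with 2 to 3 mm headroom.
- shuttle: Loose aluminium shuttle, about 240 g, slid by its post, not lifted. Origin at its underside below the lid recess's centre; x points to its nose (goes in first). Plate 124 x 112 x 12 mm (1.5 mm play each side in the channel), lid's top at z = 20 mm. Tail 34 mm wide, 12 mm thick, to x = -153 mm. The stop is set for each job: home (caught) is anywhere from x = -20 to +20 mm of the stamper: feel it.
- nose (a point): Tip of the shuttle's steel mushroom-headed nose stud, x = +103.5 mm of the shuttle, 11.5 mm above the board. From 48 mm before home a plunger on the adjustable stop block pushes back on it (3 to 5 N; uncaught, it drives the shuttle out again); in the last 20 mm sprung rollers add about 5 N, then snap behind its head; 1.5 mm past home a rubber buffer stops it, about 7 N per mm.
- grip_post (a point): Centre of the top face of the shuttle's black square grip post, 47 mm above the board, x = -133 mm of the shuttle; 18 x 18 mm, sides along the shuttle's x and y, free from 12 mm above the board to the top. At home it stands 85 to 125 mm in front of the bridge. A slow push that reaches 15 to 17 N at the buffer has been caught: let go, the shuttle then stays.
- lid: Pink tub lid, 98 mm across, 16 mm high, 18 g, lying loose in the shuttle's recess; origin at the centre of its underside.
- stamp_pad: Round rubber stamp pad, 26 mm across, on the stamp rod in the bridge, above the roof plate's window; origin at the centre of its printing face, 30 mm above the board when up (10 mm over the lid). It is sprung in the rod (about 2 N a mm).
- stamp_knob (a point): Centre of the top of the stamp's black knob (48 mm across), 168 mm above the board when up. Pressed straight down it travels 14 mm to its stop; the return spring takes 5 to 8 N, and over the last 4 mm the pad presses on the lid as well (up to 10 N more). It comes up by itself.
- ink_bottle: Small dark bottle, 30 mm across, 62 mm high, standing beside the stamp, away from the robot; origin at its base.
- open_tub: Open pink tub of gel, 96 mm across, 55 mm high, beside the stamp, away from the robot; origin at its base.

How it is judged:
By the outcome, as a careful person would: the job done as asked, in the order asked, and still so for the second after the job is handed in, with the robot touching nothing.
It also fails if it takes over 56 s, if anything falls off the work surface, if the arm or the gripper's body presses on something with over 40 N, if the wrist force passes 120 N, or if a joint passes its speed limit or range.

## Working session

There is one attempt and no reset: what is moved stays moved. The work goes in short steps, Python scripts to look and compute and a shell command to move; the robot and the scene stay as the last step left them, time stands still between calls to the robot, and variables do not carry over. Pictures are saved under pics/ and viewed, about 8 in all and at most 12, crops included, and the job is handed in when it is done.

```bash
mkdir -p pics; ls; python3 - <<'E'
from workcell import *
import cv2
o=get_obs();print({k:o[k] for k in('t','tcp_pos','tool_rot','force','grip_width')})
for n in("top","side"):
    c=capture(n);cv2.imwrite(f"pics/{n}0.png",c["frame"][:,:,::-1]);print(n,c["intrinsics"],c["D"],c["R"],c["t"])
E
```

```text
pics
{'t': 0.0, 'tcp_pos': array([ 0.14598063, -0.50424706,  0.40413781]), 'tool_rot': array([-3.10913555e+00, -4.41045585e-01, -1.74386405e-04]), 'force': array([ 0.583839  , -0.33297403,  0.14722936]), 'grip_width': 0.08554185006249974}
top [[400.07952728   0.         313.2941526 ]
 [  0.         400.07952728 199.74418186]
 [  0.           0.           1.        ]] [-0.00563944  0.          0.          0.          0.        ] [[-0.00512044 -0.99994877 -0.0087313 ]
 [-0.98371128  0.00660582 -0.1796343 ]
 [ 0.17968278  0.00766927 -0.98369471]] [0.0474726  0.57312366 1.00455467]
side [[415.09836645   0.         328.87058634]
 [  0.         415.09836645 200.5989225 ]
 [  0.           0.           1.        ]] [0.01908723 0.         0.         0.         0.        ] [[ 0.98348458 -0.18064263  0.01123956]
 [-0.09470761 -0.56655385 -0.81856411]
 [ 0.15423539  0.80398071 -0.5743052 ]] [-0.525719    0.15730968  1.05150714]
```

View pics/top0.png

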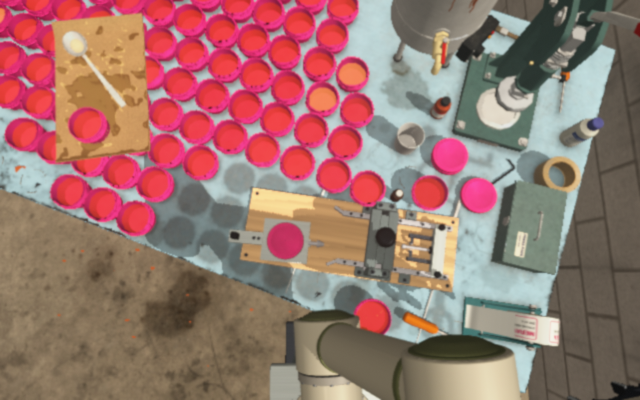

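View pics/side0.png

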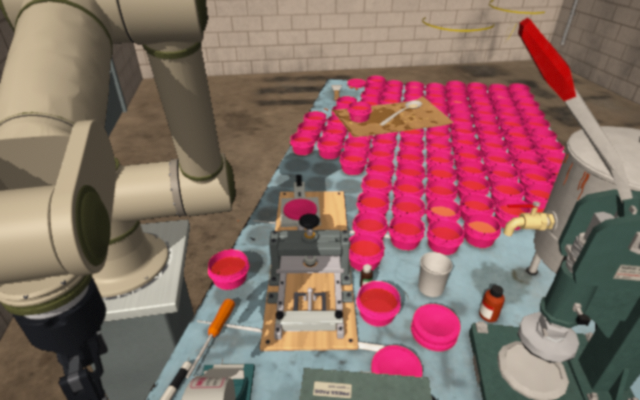

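The top view shows the board from (250,188) to (452,290). The post is near (236,236), the lid at (286,241) and the knob at (385,237), so the push runs towards -y. The side view shows the post near (298,185) and the knob at (310,221).

```bash
cat > h.py <<'E'
import numpy as np, cv2
def ray(c,uv):
    p=cv2.undistortPoints(np.array([[uv]],float),c["intrinsics"],c["D"])[0,0]
    R,t=np.array(c["R"]),np.array(c["t"]); return -R.T@t, R.T@np.array([p[0],p[1],1.])
def onz(c,uv,z):
    o,d=ray(c,uv); return o+d*(z-o[2])/d[2]
def tri(a,ua,b,ub):
    A=[];B=[]
    for c,u in((a,ua),(b,ub)):
        o,d=ray(c,u);d/=np.linalg.norm(d);P=np.eye(3)-np.outer(d,d);A.append(P);B.append(P@o)
    return np.linalg.lstsq(np.vstack(A),np.hstack(B),rcond=None)[0]
def proj(c,X):
    return cv2.projectPoints(np.array(X,float).reshape(-1,3),cv2.Rodrigues(np.array(c["R"]))[0],np.array(c["t"]),c["intrinsics"],c["D"])[0][:,0]
E
python3 - <<'E'
from workcell import *
from h import *
T=capture("top");S=capture("side")
f=T["frame"][:,:,::-1].copy();g=S["frame"][:,:,::-1].copy()
a=cv2.resize(f[180:300,222:472],None,fx=3.2,fy=3.2,interpolation=cv2.INTER_CUBIC)
cv2.imwrite("pics/topc.png",a)
b=cv2.resize(g[165:355,225:405],None,fx=3.1,fy=3.1,interpolation=cv2.INTER_CUBIC)
cv2.imwrite("pics/sidec.png",b)
for n,c,(x0,x1,y0,y1),z in(("T",T,(225,470,180,300),.01),("S",S,(240,370,165,360),.01)):
    im=c["frame"][:,:,::-1];h=cv2.cvtColor(im,cv2.COLOR_BGR2HSV).astype(int)
    box=np.zeros(h.shape[:2],bool);box[y0:y1,x0:x1]=1
    wood=box&(h[...,0]>8)&(h[...,0]<28)&(h[...,1]>50)&(h[...,2]>130)
    q=cv2.findNonZero(wood.astype(np.uint8));r=cv2.minAreaRect(q);bx=cv2.boxPoints(r)
    print(n,"board",bx.round(1).tolist(),[onz(c,p,z).round(4)[:2].tolist() for p in bx])
    pink=box&((h[...,0]>155))&(h[...,1]>140)
    blk=box&(h[...,2]<55)
    for nm,m,z in(("pink",pink,.03),("blk",blk,.178)):
        k,l,st,ce=cv2.connectedComponentsWithStats(m.astype(np.uint8))
        for i in range(1,k):
            if st[i,4]>25: print(n,nm,st[i].tolist(),ce[i].round(1),onz(c,ce[i],z).round(4),onz(c,ce[i],.057).round(4))
E
```

```text
T board [[230.1999969482422, 298.5], [236.3000030517578, 186.10000610351562], [459.3999938964844, 198.10000610351562], [453.3999938964844, 310.5]] [[0.3179, 0.2647], [0.6209, 0.2577], [0.583, -0.3564], [0.2846, -0.3198]]
T pink [317, 180, 69, 27, 959] [354.7 189.1] [ 0.6059 -0.0681  0.03  ] [ 0.6003 -0.0655  0.057 ]
T pink [412, 180, 36, 30, 277] [427.9 196.2] [ 0.585  -0.2649  0.03  ] [ 0.5799 -0.2572  0.057 ]
T pink [460, 180, 10, 30, 207] [465.6 194.5] [ 0.5891 -0.3666  0.03  ] [ 0.5839 -0.3564  0.057 ]
T pink [268, 223, 35, 36, 997] [284.9 240.5] [0.4682 0.12   0.03  ] [0.4661 0.1178 0.057 ]
T blk [376, 228, 19, 19, 277] [384.8 236.9] [ 0.4631 -0.1195  0.178 ] [ 0.4737 -0.1401  0.057 ]
T blk [231, 233, 8, 6, 34] [234.3 235.1] [0.4692 0.2244 0.178 ] [0.4806 0.2494 0.057 ]
S board [[257.70001220703125, 165.10000610351562], [366.6000061035156, 163.6999969482422], [369.0, 349.5], [260.0, 350.79998779296875]] [[0.3608, 0.4202], [0.7367, 0.3685], [0.5508, -0.36], [0.3342, -0.3251]]
S pink [341, 165, 24, 10, 189] [352.6 168.9] [0.6717 0.3091 0.03  ] [0.6602 0.2649 0.057 ]
S pink [349, 165, 21, 106, 1318] [361.5 228.2] [ 0.6239 -0.0023  0.03  ] [ 0.6143 -0.0347  0.057 ]
S pink [284, 199, 33, 21, 510] [299.2 208.5] [0.4683 0.1155 0.03  ] [0.4645 0.0787 0.057 ]
S pink [240, 252, 10, 33, 194] [243.5 267.1] [ 0.3068 -0.0999  0.03  ] [ 0.3092 -0.1285  0.057 ]
S pink [357, 283, 13, 41, 289] [363.6 303.2] [ 0.5644 -0.2582  0.03  ] [ 0.557  -0.2808  0.057 ]
S blk [296, 175, 6, 11, 55] [298.4 179.6] [0.4611 0.0373 0.178 ] [0.4808 0.2292 0.057 ]
S blk [300, 214, 19, 15, 216] [309.  220.9] [ 0.4633 -0.1355  0.178 ] [0.4835 0.019  0.057 ]
S blk [336, 311, 6, 7, 36] [338.5 313.8] [ 0.4761 -0.3973  0.178 ] [ 0.4991 -0.2993  0.057 ]
S blk [277, 312, 6, 7, 37] [279.3 314.8] [ 0.3775 -0.3821  0.178 ] [ 0.3792 -0.2808  0.057 ]
```

View pics/topc.png

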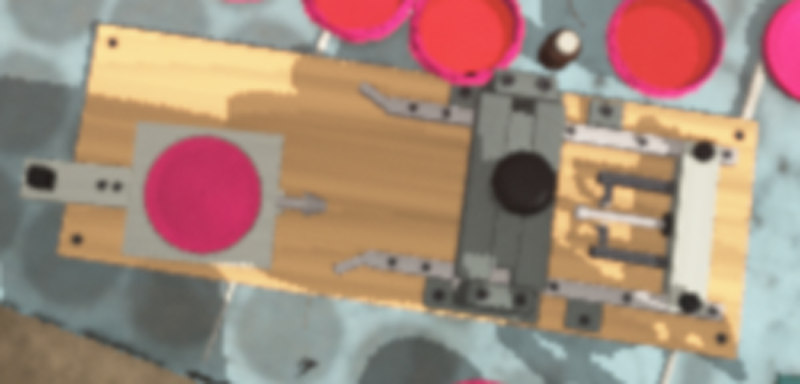

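View pics/sidec.png

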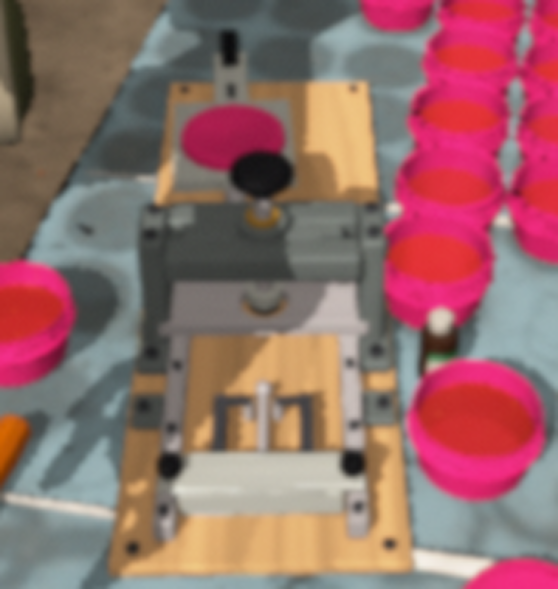

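The close-ups show the board corners, the shuttle with its stud pointing at the mouth, the clear channel and the stop block at the far end. The shuttle is offset toward the robot and turned slightly against the channel. Crop pixels: post (40,177), knob (524,183), flares starting at (362,88) and (337,268).

```bash
python3 - <<'E'
from workcell import *
from h import *
T=capture("top");S=capture("side")
ct=lambda p:((p[0]+.5)/3.2-.5+222,(p[1]+.5)/3.2-.5+180)
cs=lambda p:((p[0]+.5)/3.1-.5+225,(p[1]+.5)/3.1-.5+165)
def quad(c,f,pts,z,nm):
    P=np.array([onz(c,f(p),z)[:2] for p in pts]);print(nm,P.round(4).tolist(),'sides',np.linalg.norm(P-np.roll(P,-1,0),axis=1).round(4),'ctr',P.mean(0).round(4))
    for i in (0,2):
        d=P[(1,0,2,3)[i]]-P[i] if i==0 else P[2]-P[3]
        print('  ang',np.degrees(np.arctan2(d[1],d[0])).round(2))
quad(T,ct,[(97,25),(758,120),(737,357),(58,255)],.01,"board T")
quad(S,cs,[(170,82),(110,572),(412,573),(373,82)],.01,"board S")
quad(T,ct,[(137,122),(284,135),(270,268),(123,259)],.022,"plate T")
k=tri(T,(384.8,236.9),S,(309,220.9));print("knob tri",k)
print("post tri",tri(T,(234.3,235.1),S,(298.4,179.6)))
print("lid tri",tri(T,(284.9,240.5),S,(299.2,208.5)))
print("nose T",onz(T,ct((325,204)),.0215)," flares",onz(T,ct((362,88)),.028),onz(T,ct((337,268)),.028))
print("plunger tip T",onz(T,ct((580,213)),.0215),"block",onz(T,ct((690,225)),.045))
# threshold-free post: subpixel darkness extents
g=cv2.cvtColor(T["frame"],cv2.COLOR_RGB2GRAY);print(g[226:246,224:250])
E
```

```text
board T [[0.6168, 0.214], [0.5303, -0.3504], [0.3338, -0.3194], [0.42, 0.2423]] sides [0.5709 0.1989 0.5683 0.1988] ctr [ 0.4752 -0.0534]
  ang -98.71
  ang -98.72
board S [[0.4214, 0.2455], [0.3346, -0.3213], [0.528, -0.3561], [0.6251, 0.2116]] sides [0.5734 0.1965 0.576  0.2065] ctr [ 0.4773 -0.0551]
  ang -98.71
  ang -99.71
plate T [[0.5303, 0.1763], [0.5185, 0.0524], [0.4081, 0.0644], [0.4161, 0.186]] sides [0.1245 0.1111 0.1219 0.1147] ctr [0.4682 0.1198]
  ang -95.44
  ang -93.76
knob tri [ 0.46463712 -0.12139244  0.16681293]
post tri [0.4825769  0.25231444 0.04224199]
lid tri [0.46858958 0.12032159 0.02663443]
nose T [0.46050825 0.0184749  0.0215    ]  flares [ 0.55712615 -0.01346961  0.028     ] [0.407638   0.00923606 0.028     ]
plunger tip T [ 0.45180613 -0.19324438  0.0215    ] block [ 0.44008597 -0.27683837  0.045     ]
[[102 101 101 101 101 101 101 103 106 109 110 113 116 121 125 126 125 122
  118 110 108 122 149 153 153 154]
 [106 105 105 105 106 106 107 110 113 113 114 117 121 123 126 127 127 123
  118 111 106 119 144 151 151 151]
 [112 111 112 113 114 114 118 119 120
[... 1225 characters left out ...]
44 159 161
  161 161 161 161 160 160 161 161]
 [100 103 106 114 131 147 152 152 152 148 143 142 141 139 143 155 159 160
  160 160 161 161 161 161 161 162]
 [101 102 105 111 122 134 141 146 148 148 148 149 150 150 152 153 155 157
  159 160 160 161 161 161 161 161]
 [101 101 102 107 113 120 125 129 130 128 127 128 127 129 132 134 138 146
  150 154 154 155 156 157 158 157]
 [100 100 102 104 108 114 120 123 124 123 120 118 114 113 113 113 116 121
  128 137 140 140 141 141 143 144]
 [ 99 100 101 102 106 112 119 124 127 126 123 116 110 107 105 104 104 107
  120 137 143 142 143 143 144 144]
 [ 98  98  99 102 106 112 119 125 126 123 119 112 105 102 100 100 101 105
  121 140 145 146 147 147 147 146]]
```

```bash
cat >> h.py <<'E'
O=np.array([.4643,-.1205]);PSI=np.radians(-98.7);U=np.array([np.cos(PSI),np.sin(PSI)]);V=np.array([-U[1],U[0]])
from scipy.spatial.transform import Rotation as Rt
def go(o,p,yawdeg):
    "tool shift (cm) and turn to TCP p, tool pointing down, tool x at yawdeg"
    R=Rt.from_rotvec(o["tool_rot"]);a=np.radians(yawdeg)
    Rg=Rt.from_matrix(np.array([[np.cos(a),np.sin(a),0],[np.sin(a),-np.cos(a),0],[0,0,-1]]))
    print("shift cm",(R.inv().apply(np.array(p)-o["tcp_pos"])*100).round(2),"turn",(R.inv()*Rg).as_rotvec().round(4))
def st(o):
    R=Rt.from_rotvec(o["tool_rot"]).as_matrix();d=o["tcp_pos"][:2]-O;F=o["force"]
    print("t %.2f"%o["t"],"tcp",o["tcp_pos"].round(4),"stamper x,y mm",(1000*d@U).round(1),(1000*d@V).round(1),"yaw %.2f"%np.degrees(np.arctan2(R[1,0],R[0,0])),"F u,v,z",(F[:2]@U).round(1),(F[:2]@V).round(1),F[2].round(1),"w",round(o["grip_width"],4),"tilt",R[2].round(3))
E
python3 - <<'E'
from workcell import *
from h import *
o=get_obs();st(o);go(o,[.4806,.2494,.32],-5.0);go(o,[.4806,.2494,.203],-5.0)
E
```

```text
t 0.30 tcp [ 0.146  -0.5043  0.4045] stamper x,y mm 427.5 -256.6 yaw 16.15 F u,v,z -0.2 -0.7 -0.6 w 0.0854 tilt [ 0. -0. -1.]
shift cm [ 53.1  -63.09   8.48] turn [-0.0004 -0.      0.3691]
shift cm [ 53.1  -63.08  20.18] turn [-0.0004 -0.      0.3691]
```

```bash
python3 -m handwheel '[[4,-4.5,0,0,0,0.05,1],[8,-9,0,0,0,0.1,1],[12,-14,0,0,0,0.15,1],[16,-19,0,0,0,0.2,1],[20,-23.5,0,0,0,0.25,1],[23,-27.5,1,0,0,0.3,1],[26,-31,2,0,0,0.36,1],[29,-34.5,3,0,0,0.369,1],[32,-38,4,0,0,0.369,1],[35,-41.5,5,0,0,0.369,1]]' 20
python3 - <<'E'
from workcell import *
from h import *
o=get_obs();st(o);go(o,[.4806,.2494,.26],-5.0)
E
```

```text
t: 1.3
tcp_pos: [0.3479, -0.0486, 0.3643]
tool_rot: [3.138, -0.137, 0.002]
force: [0.4, -1.9, -0.7]
grip_width: 0.0854
t 1.30 tcp [ 0.3479 -0.0486  0.3643] stamper x,y mm -53.5 -126.0 yaw -5.01 F u,v,z 1.8 0.7 -0.7 w 0.0854 tilt [ 0.001  0.    -1.   ]
shift cm [ 10.6  -30.85  10.44] turn [ 0.0002 -0.0014 -0.0002]
```

```bash
python3 -m handwheel '[[1.5,-4.5,1,0,0,0,1],[3,-9,2,0,0,0,1],[4.5,-13.5,3,0,0,0,1],[6,-18,4.5,0,0,0,1],[7.5,-22.5,6,0,0,0,1],[9,-27,7.5,0,0,0,1],[10,-29.5,9,0,0,0,1],[10.6,-30.85,10.4,0,0,0,1],[10.6,-30.85,10.4,0,0,0,1],[10.6,-30.85,10.4,0,0,0,1]]'
python3 - <<'E'
from workcell import *
from h import *
o=get_obs();st(o);go(o,[.4806,.2494,.204],-5.0)
T=capture("top");S=capture("side")
a=cv2.resize(T["frame"][190:290,190:310,::-1],None,fx=3.3,fy=4,interpolation=cv2.INTER_CUBIC)
b=cv2.resize(S["frame"][100:240,240:360,::-1],None,fx=3.3,fy=4*100/140,interpolation=cv2.INTER_CUBIC)
cv2.imwrite("pics/g1.png",np.hstack([a,b]))
print(proj(T,[.4806,.2494,.057]),proj(S,[.4806,.2494,.057]))
E
```

```text
t: 2.3
tcp_pos: [0.4804, 0.2492, 0.2605]
tool_rot: [3.138, -0.137, 0.001]
force: [-0.3, 0.4, 0.2]
grip_width: 0.0854
t 2.30 tcp [0.4804 0.2492 0.2605] stamper x,y mm -367.8 -40.0 yaw -5.00 F u,v,z -0.4 -0.4 0.2 w 0.0854 tilt [ 0.001  0.001 -1.   ]
shift cm [ 0.01 -0.03  5.65] turn [ 0.0005 -0.0008  0.    ]
[[234.25512081 235.14485705]] [[297.58442056 176.1512566 ]]
```

View pics/g1.png

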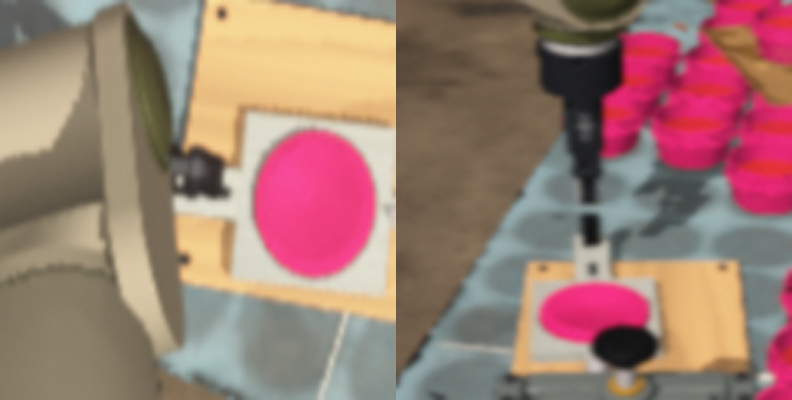

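The side view has the jaws directly above the post, with the finger at (588,190) and the post at (593,230). The top view is mostly hidden by the arm. Lower and grip.

```bash
python3 -m handwheel '[[0,0,2,0,0,0,1],[0,0,4,0,0,0,1],[0,0,5.6,0,0,0,1],[0,0,5.6,0,0,0,1],[0,0,5.6,0,0,0,-0.3],[0,0,5.6,0,0,0,-1],[0,0,5.6,0,0,0,-1],[0,0,5.6,0,0,0,-1],[0,0,5.6,0,0,0,-1],[0,0,5.6,0,0,0,-1]]' 30
python3 - <<'E'
from workcell import *
from h import *
o=get_obs();st(o)
p=O-.335*U; go(o,[*p,o["tcp_pos"][2]],-8.7)
E
```

```text
t: 3.4
tcp_pos: [0.4808, 0.2489, 0.2059]
tool_rot: [-3.138, 0.139, -0.005]
force: [-1.9, 1.6, 5.9]
grip_width: 0.0176
t 3.40 tcp [0.4808 0.2489 0.2059] stamper x,y mm -367.7 -39.6 yaw -5.06 F u,v,z -1.3 -2.1 5.9 w 0.0176 tilt [ 0.003 -0.001 -1.   ]
shift cm [3.74 3.51 0.01] turn [-0.0009 -0.0033  0.0635]
```

```bash
python3 -m handwheel '[[0.5,0.2,0,0,0,0.01,-1],[1,0.5,0,0,0,0.02,-1],[1.5,0.8,0,0,0,0.03,-1],[2,1,0,0,0,0.04,-1],[2.5,1.3,0,0,0,0.05,-1],[3,1.6,0,0,0,0.06,-1],[3.5,1.8,0,0,0,0.0635,-1],[3.85,2,0,0,0,0.0635,-1],[3.85,2,0,0,0,0.0635,-1]]'
python3 - <<'E'
from workcell import *
from h import *
o=get_obs();st(o)
T=capture("top");S=capture("side")
a=cv2.resize(T["frame"][185:295,230:430,::-1],None,fx=4,fy=4,interpolation=cv2.INTER_CUBIC)
cv2.imwrite("pics/a1.png",a)
for n,c,b in(("T",T,(245,340,215,265)),("S",S,(270,345,185,235))):
    h=cv2.cvtColor(c["frame"],cv2.COLOR_RGB2HSV).astype(int);x0,x1,y0,y1=b
    m=np.zeros(h.shape[:2],np.uint8);m[y0:y1,x0:x1]=((h[...,0]>155)&(h[...,1]>140))[y0:y1,x0:x1]
    k,l,s,ce=cv2.connectedComponentsWithStats(m);i=1+np.argmax(s[1:,4]);X=onz(c,ce[i],.03);d=X[:2]-O
    print(n,s[i],"lid stamper mm",1000*d@U,1000*d@V)
E
```

```text
t: 4.3
tcp_pos: [0.5179, 0.2251, 0.206]
tool_rot: [-3.132, 0.238, -0.007]
force: [0.6, -1.7, -0.4]
grip_width: 0.0171
t 4.30 tcp [0.5179 0.2251 0.206 ] stamper x,y mm -349.8 0.7 yaw -8.71 F u,v,z 1.6 0.9 -0.4 w 0.0171 tilt [ 0.004 -0.001 -1.   ]
T [277 215  36  33 959] lid stamper mm -216.77255192542145 -1.26863328080874
S [295 203  33  20 427] lid stamper mm -219.05597280846243 3.817212843034852
```

View pics/a1.png

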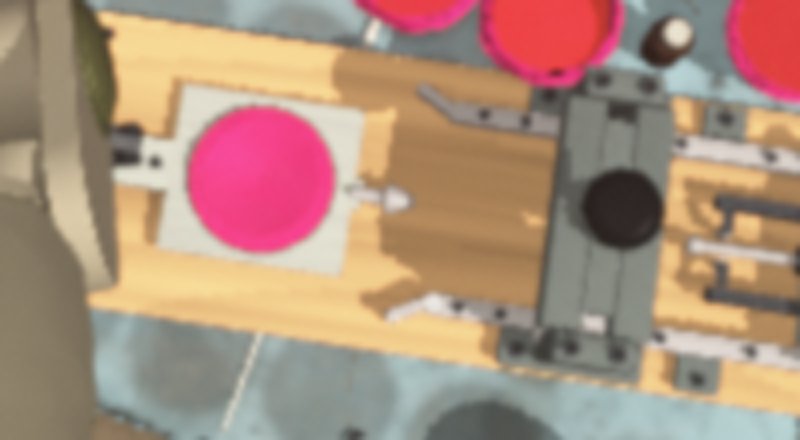

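The top view shows the shuttle parallel to the rails and centred on the channel. The lid is at (262,180) and the nose at (408,200), both between the flares. Now slide in slowly.

```bash
python3 -m handwheel '[[0,0.7,0,0,0,0,-1],[0,1.4,0,0,0,0,-1],[0,2.1,0,0,0,0,-1],[0,2.8,0,0,0,0,-1],[0,3.5,0,0,0,0,-1],[0,4.2,0,0,0,0,-1],[0,4.9,0,0,0,0,-1],[0,5.5,0,0,0,0,-1],[0,6.0,0,0,0,0,-1],[0,6.0,0,0,0,0,-1]]' 20
python3 - <<'E'
from workcell import *
from h import *
o=get_obs();st(o);print(o["moment"].round(2))
E
```

```text
t: 5.4
tcp_pos: [0.5085, 0.1654, 0.206]
tool_rot: [3.132, -0.238, 0.006]
force: [-0.2, -2.1, -0.6]
grip_width: 0.0174
t 5.40 tcp [0.5085 0.1654 0.206 ] stamper x,y mm -289.3 0.4 yaw -8.71 F u,v,z 2.1 0.2 -0.6 w 0.0174 tilt [ 0.004 -0.    -1.   ]
[-0.18  0.05  0.05]
```

```bash
python3 -m handwheel '[[0,0.5,0,0,0,0,-1],[0,1,0,0,0,0,-1],[0,1.5,0,0,0,0,-1],[0,2,0,0,0,0,-1],[0,2.5,0,0,0,0,-1],[0,3,0,0,0,0,-1],[0,3.5,0,0,0,0,-1],[0,4,0,0,0,0,-1]]'
python3 - <<'E'
from workcell import *
from h import *
o=get_obs();st(o);print(o["moment"].round(2))
E
```

```text
t: 6.2
tcp_pos: [0.5024, 0.1255, 0.206]
tool_rot: [3.132, -0.238, 0.006]
force: [0.9, 1.8, -0.4]
grip_width: 0.017
t 6.20 tcp [0.5024 0.1255 0.206 ] stamper x,y mm -248.9 0.4 yaw -8.70 F u,v,z -1.9 0.7 -0.4 w 0.017 tilt [ 0.004 -0.    -1.   ]
[ 0.32 -0.05  0.03]
```

```bash
python3 -m handwheel '[[0,0.5,0,0,0,0,-1],[0,1,0,0,0,0,-1],[0,1.5,0,0,0,0,-1],[0,2,0,0,0,0,-1],[0,2.5,0,0,0,0,-1],[0,3,0,0,0,0,-1],[0,3.5,0,0,0,0,-1],[0,4,0,0,0,0,-1]]'
python3 - <<'E'
from workcell import *
from h import *
o=get_obs();st(o);print(o["moment"].round(2))
E
```

```text
t: 7.0
tcp_pos: [0.4962, 0.0855, 0.206]
tool_rot: [3.132, -0.238, 0.006]
force: [1.0, 0.6, -0.3]
grip_width: 0.0174
t 7.00 tcp [0.4962 0.0855 0.206 ] stamper x,y mm -208.5 0.4 yaw -8.70 F u,v,z -0.8 0.9 -0.3 w 0.0174 tilt [ 0.004 -0.    -1.   ]
[ 0.28 -0.1  -0.03]
```

```bash
python3 -m handwheel '[[0,0.3,0,0,0,0,-1],[0,0.6,0,0,0,0,-1],[0,0.9,0,0,0,0,-1],[0,1.2,0,0,0,0,-1],[0,1.5,0,0,0,0,-1],[0,1.8,0,0,0,0,-1],[0,2.1,0,0,0,0,-1],[0,2.4,0,0,0,0,-1],[0,2.7,0,0,0,0,-1],[0,3,0,0,0,0,-1]]' 40
python3 - <<'E'
from workcell import *
from h import *
o=get_obs();st(o)
E
python3 -m handwheel '[[0,0.3,0,0,0,0,-1],[0,0.6,0,0,0,0,-1],[0,0.9,0,0,0,0,-1],[0,1.2,0,0,0,0,-1]]'
python3 - <<'E'
from workcell import *
from h import *
o=get_obs();st(o)
E
```

```text
t: 8.0
tcp_pos: [0.4917, 0.0556, 0.206]
tool_rot: [3.132, -0.238, 0.006]
force: [0.1, 1.7, 0.9]
grip_width: 0.0169
t 8.00 tcp [0.4917 0.0556 0.206 ] stamper x,y mm -178.2 0.4 yaw -8.71 F u,v,z -1.7 -0.2 0.9 w 0.0169 tilt [ 0.004 -0.    -1.   ]
t: 8.4
tcp_pos: [0.4898, 0.0436, 0.206]
tool_rot: [-3.132, 0.239, -0.006]
force: [1.0, 6.9, 0.2]
grip_width: 0.0173
t 8.40 tcp [0.4898 0.0436 0.206 ] stamper x,y mm -166.1 0.4 yaw -8.72 F u,v,z -6.9 -0.1 0.2 w 0.0173 tilt [ 0.004 -0.    -1.   ]
```

```bash
python3 -m handwheel '[[0,0.3,0,0,0,0,-1],[0,0.6,0,0,0,0,-1],[0,0.9,0,0,0,0,-1],[0,1.2,0,0,0,0,-1],[0,1.5,0,0,0,0,-1],[0,1.8,0,0,0,0,-1],[0,2.1,0,0,0,0,-1]]'
python3 - <<'E'
from workcell import *
from h import *
o=get_obs();st(o)
E
python3 -m handwheel '[[0,0.2,0,0,0,0,-1],[0,0.4,0,0,0,0,-1],[0,0.6,0,0,0,0,-1],[0,0.8,0,0,0,0,-1],[0,1.0,0,0,0,0,-1]]'
python3 - <<'E'
from workcell import *
from h import *
o=get_obs();st(o)
E
```

```text
t: 9.1
tcp_pos: [0.4866, 0.0231, 0.206]
tool_rot: [-3.131, 0.239, -0.006]
force: [1.4, 7.4, 1.0]
grip_width: 0.0168
t 9.10 tcp [0.4866 0.0231 0.206 ] stamper x,y mm -145.3 0.3 yaw -8.72 F u,v,z -7.6 0.3 1.0 w 0.0168 tilt [ 0.004 -0.002 -1.   ]
t: 9.6
tcp_pos: [0.485, 0.0137, 0.206]
tool_rot: [-3.13, 0.239, -0.006]
force: [0.4, 10.5, 0.8]
grip_width: 0.0172
t 9.60 tcp [0.485  0.0137 0.206 ] stamper x,y mm -135.8 0.1 yaw -8.73 F u,v,z -10.5 -1.1 0.8 w 0.0172 tilt [ 0.004 -0.003 -1.   ]
```

```bash
python3 -m handwheel '[[0,0.15,0,0,0,0,-1],[0,0.3,0,0,0,0,-1],[0,0.45,0,0,0,0,-1],[0,0.6,0,0,0,0,-1]]'
python3 - <<'E'
from workcell import *
from h import *
o=get_obs();st(o)
E
python3 -m handwheel '[[0,0.1,0,0,0,0,-1],[0,0.2,0,0,0,0,-1],[0,0.3,0,0,0,0,-1]]'
python3 - <<'E'
from workcell import *
from h import *
o=get_obs();st(o)
E
```

```text
t: 10.0
tcp_pos: [0.484, 0.0087, 0.206]
tool_rot: [-3.128, 0.239, -0.006]
force: [3.6, 14.5, 2.3]
grip_width: 0.0173
t 10.00 tcp [0.484  0.0087 0.206 ] stamper x,y mm -130.7 -0.0 yaw -8.73 F u,v,z -14.9 1.3 2.3 w 0.0173 tilt [ 0.004 -0.005 -1.   ]
t: 10.3
tcp_pos: [0.4836, 0.0066, 0.2062]
tool_rot: [-3.126, 0.239, -0.007]
force: [3.9, 14.0, 2.2]
grip_width: 0.0173
t 10.30 tcp [0.4836 0.0066 0.2062] stamper x,y mm -128.6 -0.2 yaw -8.73 F u,v,z -14.5 1.8 2.2 w 0.0173 tilt [ 0.004 -0.007 -1.   ]
```

```bash
python3 -m handwheel '[[0,0.1,0,0,0,0,-1],[0,0.2,0,0,0,0,-1],[0,0.3,0,0,0,0,-1]]' | grep -v rot
python3 - <<'E'
from workcell import *
from h import *
o=get_obs();st(o)
E
python3 -m handwheel '[[0,0.1,0,0,0,0,-1],[0,0.2,0,0,0,0,-1]]' >/dev/null
python3 - <<'E'
from workcell import *
from h import *
o=get_obs();st(o)
E
```

```text
t: 10.6
tcp_pos: [0.4831, 0.0045, 0.2063]
force: [2.2, 12.4, 2.3]
grip_width: 0.0168
t 10.60 tcp [0.4831 0.0045 0.2063] stamper x,y mm -126.5 -0.3 yaw -8.72 F u,v,z -12.6 0.3 2.3 w 0.0168 tilt [ 0.004 -0.009 -1.   ]
t 10.80 tcp [0.4829 0.0033 0.2065] stamper x,y mm -125.1 -0.4 yaw -8.70 F u,v,z -11.2 0.7 3.6 w 0.0171 tilt [ 0.005 -0.011 -1.   ]
```

```bash
python3 -m handwheel '[[0,0.05,0,-0.004,0,0,-1],[0,0.05,0,-0.008,0,0,-1],[0,0.1,0,-0.011,0,0,-1]]' >/dev/null
python3 - <<'E'
from workcell import *
from h import *
o=get_obs();st(o)
E
python3 -m handwheel '[[0,0.1,0,-0.003,0,0,-1],[0,0.2,0,-0.003,0,0,-1]]' >/dev/null
python3 - <<'E'
from workcell import *
from h import *
o=get_obs();st(o)
E
```

```text
t 11.10 tcp [0.4826 0.0028 0.2063] stamper x,y mm -124.7 -0.6 yaw -8.70 F u,v,z -8.7 1.8 -0.2 w 0.0172 tilt [ 0.004 -0.001 -1.   ]
t 11.30 tcp [0.4821 0.0014 0.2061] stamper x,y mm -123.2 -0.8 yaw -8.68 F u,v,z -8.4 1.3 -1.8 w 0.017 tilt [ 0.004  0.001 -1.   ]
```

```bash
for i in 1; do python3 -m handwheel '[[0.02,0.1,0,0,0,0,-1],[0.02,0.2,0,0,0,0,-1]]' >/dev/null; done
python3 - <<'E'
from workcell import *
from h import *
o=get_obs();st(o)
E
python3 -m handwheel '[[0.02,0.1,0,0,0,0,-1],[0.02,0.15,0,0,0,0,-1]]' >/dev/null
python3 - <<'E'
from workcell import *
from h import *
o=get_obs();st(o)
E
```

```text
t 11.50 tcp [ 4.819e-01 -2.000e-04  2.060e-01] stamper x,y mm -121.6 -0.8 yaw -8.66 F u,v,z -7.8 -0.0 0.7 w 0.017 tilt [ 0.003 -0.    -1.   ]
t 11.70 tcp [ 0.4819 -0.0014  0.206 ] stamper x,y mm -120.4 -0.6 yaw -8.65 F u,v,z -5.9 0.4 2.0 w 0.0174 tilt [ 0.003 -0.001 -1.   ]
```

```bash
python3 -m handwheel '[[0,0.1,0,0,0,0,-1],[0,0.15,0,0,0,0,-1]]' >/dev/null
python3 - <<'E'
from workcell import *
from h import *
o=get_obs();st(o)
E
python3 -m handwheel '[[0,0.1,0,0,0,0,-1],[0,0.15,0,0,0,0,-1]]' >/dev/null
python3 - <<'E'
from workcell import *
from h import *
o=get_obs();st(o)
E
```

```text
t 11.90 tcp [ 0.4816 -0.0026  0.206 ] stamper x,y mm -119.2 -0.7 yaw -8.64 F u,v,z -7.2 0.2 1.3 w 0.0171 tilt [ 0.003 -0.002 -1.   ]
t 12.10 tcp [ 0.4814 -0.0037  0.206 ] stamper x,y mm -118.0 -0.8 yaw -8.62 F u,v,z -7.0 0.3 1.2 w 0.0176 tilt [ 0.003 -0.003 -1.   ]
```

```bash
python3 -m handwheel '[[0,0.1,0,0,0,0,-1],[0,0.15,0,0,0,0,-1]]' >/dev/null
python3 - <<'E'
from workcell import *
from h import *
o=get_obs();st(o)
E
python3 -m handwheel '[[0,0.1,0,-0.002,0,0,-1],[0,0.15,0,-0.003,0,0,-1]]' >/dev/null
python3 - <<'E'
from workcell import *
from h import *
o=get_obs();st(o)
E
```

```text
t 12.30 tcp [ 0.4811 -0.0049  0.206 ] stamper x,y mm -116.8 -0.9 yaw -8.60 F u,v,z -9.0 0.5 0.6 w 0.0169 tilt [ 0.004 -0.004 -1.   ]
t 12.50 tcp [ 0.4809 -0.0054  0.206 ] stamper x,y mm -116.2 -1.0 yaw -8.61 F u,v,z -16.3 1.1 1.5 w 0.0176 tilt [ 0.003 -0.003 -1.   ]
```

The force jumped to 16.3 N at the buffer after the roller hump had passed, so the shuttle should be caught. Let go and check.

```bash
python3 -m handwheel '[[0,-0.05,0,0,0,0,-1],[0,-0.1,0,0,0,0,0],[0,-0.1,0,0,0,0,0.5],[0,-0.1,0,0,0,0,1],[0,-0.1,0,0,0,0,1],[0,-0.1,-1,0,0,0,1],[0,-0.1,-4,0,0,0,1],[0,-0.1,-8,0,0,0,1],[0,-0.1,-11,0,0,0,1],[0,-0.1,-11,0,0,0,1]]'
python3 - <<'E'
from workcell import *
from h import *
o=get_obs();st(o)
p=O;go(o,[*O,.40],-8.7);go(o,[*O,.37],-8.7)
T=capture("top");S=capture("side")
a=cv2.resize(T["frame"][180:300,260:470,::-1],None,fx=2.4,fy=2.4,interpolation=cv2.INTER_CUBIC)
b=cv2.resize(S["frame"][150:330,240:380,::-1],None,fx=2,fy=1.6,interpolation=cv2.INTER_CUBIC)
cv2.imwrite("pics/c1.png",np.hstack([a,b]))
E
```

```text
t: 13.5
tcp_pos: [0.481, -0.0048, 0.3204]
tool_rot: [-3.132, 0.235, -0.018]
force: [1.2, -0.2, -0.3]
grip_width: 0.0854
t 13.50 tcp [ 0.481  -0.0048  0.3204] stamper x,y mm -116.9 -0.9 yaw -8.60 F u,v,z 0.0 1.2 -0.3 w 0.0854 tilt [ 0.012 -0.002 -1.   ]
shift cm [ 0.17 11.67 -7.98] turn [-0.002  -0.0115  0.0018]
shift cm [ 0.13 11.68 -4.98] turn [-0.002  -0.0115  0.0018]
```

View pics/c1.png

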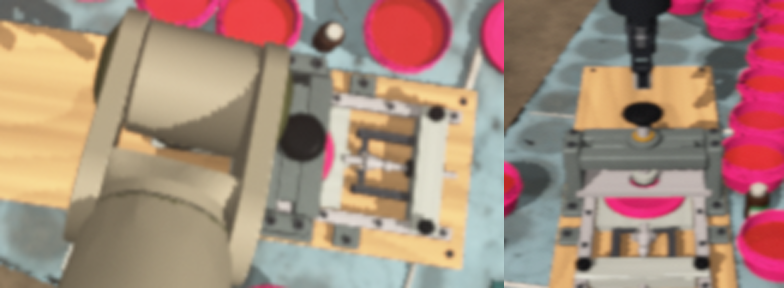

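The shuttle stays in after release. The lid edge shows behind the bridge at top (328,157) and side (645,205), the nose is in the rollers, and the bottle and tub stand as before. Next the knob.

```bash
python3 -m handwheel '[[0,0,-4,0,-0.006,0,-1],[0,2,-7,0,-0.0115,0,-1],[0,6,-7,0,-0.0115,0,-1],[0.1,10,-7,0,-0.0115,0,-1],[0.15,11.67,-6,-0.002,-0.0115,0.002,-1],[0.15,11.67,-5,-0.002,-0.0115,0.002,-1],[0.15,11.67,-5,-0.002,-0.0115,0.002,-1],[0.15,11.67,-5,-0.002,-0.0115,0.002,-1]]' 40
python3 - <<'E'
from workcell import *
from h import *
o=get_obs();st(o);go(o,[.464,-.1205,.353],-8.7)
S=capture("side");T=capture("top")
b=cv2.resize(S["frame"][130:330,240:400,::-1],None,fx=3,fy=3,interpolation=cv2.INTER_CUBIC)
cv2.imwrite("pics/k1.png",b)
E
```

```text
t: 14.4
tcp_pos: [0.4643, -0.1196, 0.3658]
tool_rot: [-3.131, 0.237, 0.012]
force: [0.1, 0.1, 0.2]
grip_width: -0.0
t 14.40 tcp [ 0.4643 -0.1196  0.3658] stamper x,y mm -0.9 -0.2 yaw -8.66 F u,v,z -0.1 0.1 0.2 w -0.0 tilt [-0.008 -0.001 -1.   ]
shift cm [-0.    0.1   1.28] turn [-0.0014  0.0081  0.0007]
```

View pics/k1.png

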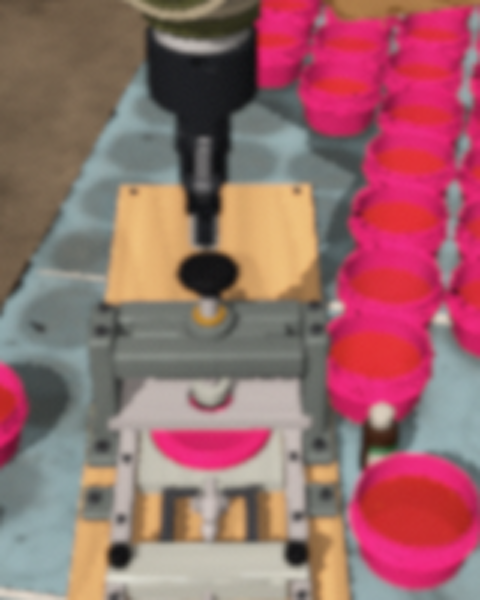

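The side view shows the closed fingertips at (206,243), centred over the knob at (208,270). Press down.

```bash
python3 -m handwheel '[[0,0.1,0.7,0,0.008,0,-1],[0,0.1,1.3,0,0.008,0,-1],[0,0.1,1.6,0,0.008,0,-1],[0,0.1,1.9,0,0.008,0,-1],[0,0.1,2.2,0,0.008,0,-1],[0,0.1,2.5,0,0.008,0,-1],[0,0.1,2.7,0,0.008,0,-1]]' >/dev/null
python3 - <<'E'
from workcell import *
from h import *
o=get_obs();st(o)
E
```

```text
t 15.20 tcp [ 0.464  -0.1204  0.3395] stamper x,y mm -0.1 -0.3 yaw -8.64 F u,v,z -2.1 -4.5 9.5 w 0.0003 tilt [ 0.001 -0.001 -1.   ]
```

```bash
python3 -m handwheel '[[0,0,0.1,0,0,0,-1],[0,0,0.2,0,0,0,-1],[0,0,0.3,0,0,0,-1]]' >/dev/null
python3 - <<'E'
from workcell import *
from h import *
o=get_obs();st(o)
E
python3 -m handwheel '[[0,0,0.1,0,0,0,-1],[0,0,0.15,0,0,0,-1]]' >/dev/null
python3 - <<'E'
from workcell import *
from h import *
o=get_obs();st(o)
E
```

```text
t 15.50 tcp [ 0.464  -0.1203  0.3374] stamper x,y mm -0.1 -0.3 yaw -8.64 F u,v,z -2.4 -5.0 14.8 w 0.0001 tilt [ 0.002 -0.001 -1.   ]
t 15.70 tcp [ 0.4639 -0.1202  0.337 ] stamper x,y mm -0.2 -0.4 yaw -8.63 F u,v,z -3.7 -7.0 18.0 w -0.0003 tilt [ 0.003 -0.    -1.   ]
```

```bash
python3 -m handwheel '[[0,0,0.1,0,0,0,-1],[0,0,0.2,0,0,0,-1],[0,0,0.2,0,0,0,-1]]' >/dev/null
python3 - <<'E'
from workcell import *
from h import *
o=get_obs();st(o)
E
python3 -m handwheel '[[0,0,0.1,0,0,0,-1],[0,0,0.2,0,0,0,-1],[0,0,0.2,0,0,0,-1]]' >/dev/null
python3 - <<'E'
from workcell import *
from h import *
o=get_obs();st(o)
E
```

```text
t 16.00 tcp [ 0.4638 -0.1201  0.3369] stamper x,y mm -0.3 -0.6 yaw -8.61 F u,v,z -3.0 -9.2 23.6 w 0.0002 tilt [ 0.004  0.    -1.   ]
t 16.30 tcp [ 0.4636 -0.12    0.3369] stamper x,y mm -0.4 -0.7 yaw -8.59 F u,v,z -3.3 -10.4 24.3 w -0.0005 tilt [ 0.005  0.001 -1.   ]
```

The knob is on its stop: 14.1 mm of travel, and force rises with no further motion. Hold it about 1 s, then let it up.

```bash
python3 -m handwheel '[[0,0,0.2,0,0,0,-1],[0,0,0.2,0,0,0,-1],[0,0,0.2,0,0,0,-1],[0,0,0.2,0,0,0,-1],[0,0,0.2,0,0,0,-1],[0,0,0.2,0,0,0,-1],[0,0,0.2,0,0,0,-1]]'
python3 -m handwheel '[[0,0,0.2,0,0,0,-1],[0,0,-0.3,0,0,0,-1],[0,0,-0.8,0,0,0,-1],[0,0,-1.4,0,0,0,-1],[0,0,-2.5,0,0,0,-1],[0,0,-5,0,0,0,-1],[0,0,-9,0,0,0,-1],[0,-4,-9,0,0,0,-1],[-4,-8,-9,0,0,0,-1],[-8,-8,-9,0,0,0,-1]]'
python3 -m handwheel '[[-4,0,0,0,0,0,-1],[-8,0,0,0,0,0,-1],[-8,0,0,0,0,0,-1]]' >/dev/null
python3 - <<'E'
from workcell import *
from h import *
o=get_obs();st(o)
T=capture("top");S=capture("side")
a=cv2.resize(T["frame"][180:300,240:470,::-1],None,fx=2,fy=2,interpolation=cv2.INTER_CUBIC)
b=cv2.resize(S["frame"][150:330,240:400,::-1],None,fx=2,fy=240/180,interpolation=cv2.INTER_CUBIC)
cv2.imwrite("pics/e1.png",np.hstack([a,b]))
for n,c,b in(("T",T,(370,400,222,252)),("S",S,(296,324,208,234))):
    x0,x1,y0,y1=b;h=cv2.cvtColor(c["frame"],cv2.COLOR_RGB2HSV);m=np.zeros(h.shape[:2],np.uint8);m[y0:y1,x0:x1]=h[y0:y1,x0:x1,2]<55
    k,l,s,ce=cv2.connectedComponentsWithStats(m);i=1+np.argmax(s[1:,4]);print(n,"knob",ce[i])
E
```

```text
t: 17.0
tcp_pos: [0.4635, -0.1198, 0.3369]
tool_rot: [3.131, -0.235, 0.008]
force: [-9.7, 5.8, 24.2]
grip_width: -0.0001
t: 18.0
tcp_pos: [0.3954, -0.0266, 0.4263]
tool_rot: [3.131, -0.23, 0.009]
force: [-0.1, -0.6, -0.5]
grip_width: 0.0002
t 18.30 tcp [ 0.3134 -0.0139  0.4262] stamper x,y mm -82.6 -165.3 yaw -8.41 F u,v,z 0.8 1.1 -0.2 w -0.0 tilt [ 0.007  0.002 -1.   ]
T knob [384.9298893  236.64575646]
S knob [309.04188482 220.90052356]
```

View pics/e1.png

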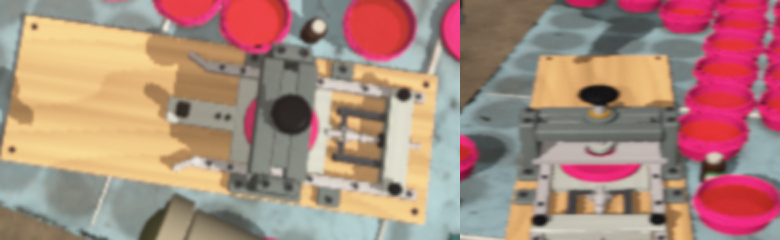

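The final picture shows the shuttle still home: post at (182,108), lid under the bridge, nose in the catch. The knob is up at (292,115), and the bottle and tub are where they were. The arm is clear.

```bash
python3 - <<'E'
from workcell import *
from h import *
T=capture("top");d=onz(T,(330.7,233.6),.057)[:2]-O;print("post mm",1000*d@U,1000*d@V)
close_job()
E
```

```text
post mm -121.42640979589956 0.4753725559001342
the job is handed in; nothing more can be done
```

The lid is stamped and the job is handed in, with about 18.5 s used of the 56 s.

- **Shuttle:** I gripped it by its post, lined it up with the channel and slid it in. The highest reading along the push before the buffer was 14.9 N, at the catch rollers. It then dropped to 6–9 N and rose sharply to 16.3 N at the rubber buffer, where I let go. It stayed in by itself, and the final picture shows it still caught.
- **Stamp:** I pressed the knob with closed fingers until it reached its stop, 14.1 mm down at about 24 N, and held it there for about a second. It came back up to its starting position in both cameras.
- **Surroundings:** By eye in the last picture, the bottle and the tub stand where they were. The gripper is clear and the wrist force reads about zero.

**Checks that were off:**
- **Post position:** the last camera estimate was 121 mm before the stamp's axis, against about 117 mm measured by the arm at release. Part of that gap is the shuttle's 1.5 mm spring-back from the buffer, and the rest I put down to calibration and pixel-picking error.
- **Sideways force:** while I held the knob down there was about 10 N sideways on it. I did not correct it.
- **Print:** I could not see the print on the lid, because it lies under the bridge.

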